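Shut the red valve in the planter watering box

ROBOT

A 6-joint arm with a two-finger parallel gripper is mounted at the origin on the work surface. World frame = base frame: x ahead of the robot, y to its left, z up, the work surface at z = 0. Lengths are in m, angles in rad, forces in N, time in s.
With the tool pointing down it reaches from about 0.375 to 0.975 m from the base axis. Payload 3.8 kg.
Tool frame: the origin (TCP) lies midway between the tips of the shut fingers; the grasp point (between the pads) lies 19 mm behind it; z points along the fingers, y is the line along which they close (so a half turn about z gives the same grasp; the last joint's range is limited). The gripper opens to 85 mm and grips with 20 to 120 N. Pads are 22 mm wide; open, the fingers measure 114 mm over their backs; the gripper's body (76 mm by 85 mm) begins 54 mm behind the grasp point. The pads swing forward as they close: fully open they stand 13 mm farther back than shut.
Start: joints at [1.181, 0.264, 1.604, -0, 1.274, -0.037], TCP at [0.233, 0.633, 0.231] pointing down, gripper open.
Joint ranges: [-2.63, 2.63], [-0.94, 2.18], [0.31, 2.57], [-1.31, 4.45], [0, 2.66], [-2.55, 2.55]. Speed limits (rad/s): [2.57, 2.57, 3.14, 3.14, 3.14, 3.14].

INTERFACE

Orientations are given as a rotation vector (axis times angle).
In Python, from workcell import read_state, vision, ticket gives the robot as it stands. The module is installed in compiled form; this text tells all that it offers.
- The arm moves only by the tool jog_arm, never from a script. Its arguments are lists of equal length, an entry for each row: "turn": the turn, a rotation vector about the tool's x, y, z in rad, a list of three; "delta_pos": the shift along the tool's x, y, z in m, a list of three; "gripper": the finger opening in m, from 0 to 0.0854. In form: {"turn": [[rx, ry, rz], ...], "delta_pos": [[dx, dy, dz], ...], "gripper": [gripper, ...]}. A call has 1 to 20 rows; each row shifts and turns the commanded pose from where the row before left it, along the tool's axes as they then stand; what a row does not reach is not made up. A row lasts 1/12 s, in which the tool goes at most 41.7 mm and 7.16 degrees, less where a joint would pass 70% of its speed; a pose out of reach is approached as far as the arm can. A call with a gripper value outside its range is refused whole. The fingers move at their own pace and stop on an object; "grip_force" is the grip in N (left out, the last holds). Time passes only in rows, so rows that do not move let the fingers close. It gives the time, the measured TCP pose, the force, the opening and the grip force at its end, in the units of the state.
- read_state(): the state, without advancing time (a new reading comes with each control period).
- vision.read_camera(name): name is "scene" or "side" or "wrist"; returns the picture (384x512x3 uint8, red, green, blue); there is no depth.
- vision.calibration(name): a dict with "vfov" (degrees; the focal length in pixels is half the picture's height over the tangent of half this angle, whatever the lens; pixels are square), "cx", "cy" (the principal point, pixels), "R" (3x3) and "t" (3): a world point X has camera coordinates R X + t; the wrist camera has in their place "mount" (4x4, takes a point from camera to tool coordinates, whose origin is the TCP and whose axes are the flange's). Camera axes: x right, y down, z forward; pixel columns grow to the right and rows downward; lengths in m; the calibration is good to about 2 mm. The wrist camera is an equidistant fisheye: a pixel r from the principal point sees the ray r / f radians off the axis. A picture is of the moment at which its call begins: read the wrist's pose just before it. calibration takes no time and is no camera call.
- ticket.finish_job(): hands the job in; it is judged then, once.
The state is a dict: "time": time; "q": joint angles; "joint_vel": joint speeds; "joint_torque": joint torques, N m; "tool_pos": TCP position; "tcp_rot": TCP orientation; "wrist_force": force on the tool from outside, world axes, zero at the start; "torque": the same for the moment, N m; "width": opening from 0.0 (shut) to 1.0 (fully open); "grip_force": force on a finger pad.
Only numpy, scipy, OpenCV 4.12 (cv2) and the standard library are available. Lean on these libraries where they do the work, as an engineer would, in place of code of your own. Each camera call takes 0.05 s, during which the arm holds its last target. There are 200 camera calls.

TASK

Slide the white cover of the watering box all the way along its runners until it rests against the far end over the timer, then push the red valve handle fully shut, square across its pipe. Nothing needs picking up: do not lift the cover off its runners, leave the blue handle open as it is, and leave the things standing around the box where they are.

Things in the scene. Friction and masses are not known exactly. Their poses are not given: they have to be found in the camera images.
- box: Grey plastic planter watering box, fixed: 180 (its x) x 480 (y) x 80 mm; origin: centre of underside. +y half: open valve bay, inside x -72..72, y 0..232 mm. -y half: black timer housing, top at 65 mm. Long walls are runners 70 mm high, 18 wide, with outer guide ribs to 80 mm; end walls 80 mm high, inner faces at y = -232 and 232. A fixed planter trough, 100 mm high, lies at x 200..310.
- cover: Loose white cover plate, 164.5 (x) x 230 (y) x 6 mm, about 0.3 kg, axes as the box's; origin: centre of underside, 70 mm above the desk on the runners, 2 mm play to each guide rib. Slides along the box's y against 1 to 3 N friction. Starts over the valve bay, centre at box y = 90..115 mm; against the far stop (-y end wall) its centre is at box y = -117 mm.
- tab (a point): Top middle of the orange upright tab at the cover's centre: 70 mm along x, 10 mm thick along y, from 76 to 104 mm above the desk.
- red_handle (a joint): Angle of the red valve handle (rad): 0 = open, in line with its pipe, pointing to the box's -x; 1.571 = shut, square across the pipe, pointing to the box's +y, at a stop. Turns clockwise seen from above (from -x to +y). Starts at 0 to 0.15 and stays where left; 2 to 3 N at its end moves it.
- red_axis (a point): On the red handle's upright turning axis, level with its top (62 mm above the desk, 8 below the cover). Handle: bar 50 mm long from the axis, 12 wide, from 48 to 62 mm height. Below: pipe along x, 16 mm thick, top at 32 mm; brass body, 42 mm long, top at 39, and a 22 mm hub round the axis. The two axes are at box x = 25, y = 68 and 153 mm; which is red varies.
- red_end (a point): Free end of the red handle, on its top, 50 mm from the axis.
- blue_handle (a joint): Angle of the blue valve handle (rad), same shape and meaning as the red; starts at 0 to 0.15 (open) and must stay open.
- blue_axis (a point): On the blue handle's turning axis, level with its top; otherwise as the red one.
- blue_end (a point): Free end of the blue handle, on its top, 50 mm from the axis.
- tea_bottle: Bystander: green drink bottle, 62 mm across, 200 mm tall; loose, standing by the box; origin at the centre of its underside.
- mug: Bystander: blue mug, 80 mm across, 90 mm tall, handle on its +y side; loose, standing by the box; origin at the centre of its underside.
- notes: Bystander: yellow block of sticky notes, 76 x 76 x 22 mm; loose, standing by the box; origin at the centre of its underside.
- glue: Bystander: small white glue jar with blue cap, 48 mm across, 65 mm tall; loose, standing by the box; origin at the centre of its underside.
- stapler: Bystander: black stapler, 130 x 34 x 44 mm, long along its x; loose, standing by the box; origin at the centre of its underside.
- calculator: Bystander: terracotta desk calculator, 130 x 80 x 16 mm; loose, standing by the box; origin at the centre of its underside.
- pen_cup: Bystander: black pen cup, 72 mm across, 95 mm tall (pens to 150 mm); loose, standing by the box; origin at the centre of its underside.

How it is judged:
On the way, in this order (a step that is already met when the one before it is completed fails the run):
1. the cover has been slid aside over the timer housing, lying flat on its runners (y of cover in the frame of box below -0.095 m and z of cover in the frame of box below 0.075 m and angle between cover's own z axis and vertical below 0.05 rad), for 0.2 s.
2. the red handle has been pushed shut (value of joint red_handle above 1.4 rad), for 0.2 s.
At the end, for the whole second after the job is handed in: The cover lies flat on its runners within 22 mm of its far (-y) stop and at rest, the red handle is shut (beyond 1.40 of 1.571 rad), the blue handle still open (below 0.40 rad), and every bystander is upright within 30 mm of its start (all of step 1 and value of joint red_handle above 1.4 rad and value of joint blue_handle below 0.4 rad and linear speed of cover below 0.02 m/s and distance of each of tea_bottle, mug, notes, glue, stapler, calculator, pen_cup from where it was at the start of the episode below 0.03 m and angle between each of tea_bottle, mug, notes, glue, stapler, calculator, pen_cup's own z axis and vertical below 0.2 rad); the robot touches nothing.
It fails at once if the cover is lifted or tipped out of its runners (z of cover in the frame of box above 0.084 m or angle between cover's own z axis and vertical above 0.15 rad).
It fails at once if the blue handle is turned off its open position (value of joint blue_handle above 0.4 rad).
It fails at once if a thing standing around the box is lifted, knocked over or moved by more than 30 mm (distance of any of tea_bottle, mug, notes, glue, stapler, calculator, pen_cup from where it was at the start of the episode above 0.03 m or angle between any of tea_bottle, mug, notes, glue, stapler, calculator, pen_cup's own z axis and vertical above 0.3 rad).
It also fails if it takes over 45 s, if anything falls off the work surface, if the arm or the gripper's body presses on something with over 40 N, if the wrist force passes 120 N, or if a joint passes its speed limit or range.

## Working session

There is one attempt and no reset: what is moved stays moved. The work goes in short steps, Python scripts to look and compute and a tool call to move; the robot and the scene stay as the last step left them, time stands still between calls to the robot, and variables do not carry over. Pictures are saved under pics/ and viewed, at most 10 in all, crops included, and the job is handed in when it is done.

Besides the shell and the picture viewer there is one more tool, called after "Call:" as a command line: name --argument value ..., lists and objects as JSON in quotes. jog_arm: Moves the arm, as the interface text tells. Its arguments: {"type":"object","properties":{"turn":{"type":"array","items":{"type":"array","items":{"type":"number"}}},"delta_pos":{"type":"array","items":{"type":"array","items":{"type":"number"}}},"gripper":{"type":"array","items":{"type":"number"}},"grip_force":{"type":"number"}},"required":["turn","delta_pos","gripper"]}

```bash
mkdir -p pics; python3 - <<'E'
from workcell import read_state, vision
import cv2,numpy as np,json
s=read_state();print({k:np.round(v,3).tolist() for k,v in s.items()})
for n in("scene","side","wrist"):
    im=vision.read_camera(n);cv2.imwrite(f"pics/{n}0.png",im[:,:,::-1])
    c=vision.calibration(n);print(n,{k:np.round(v,4).tolist() for k,v in c.items()})
a=[cv2.imread(f"pics/{n}0.png") for n in("scene","side")]
cv2.imwrite("pics/scene0b.png",cv2.resize(a[0],(800,600)));cv2.imwrite("pics/side0b.png",cv2.resize(a[1],(800,600)))
E
```

```text
{'time': 0.0, 'q': [1.181, 0.265, 1.605, 0.0, 1.274, -0.037], 'joint_vel': [-0.0, -0.0, -0.001, -0.001, 0.001, 0.001], 'joint_torque': [0.001, -51.512, -36.731, 0.0, 0.013, -0.0], 'tool_pos': [0.233, 0.633, 0.23], 'tcp_rot': [-0.551, -3.092, 0.004], 'wrist_force': [-0.217, -0.17, -0.248], 'torque': [-0.018, -0.021, -0.015], 'grip_force': 0.0, 'width': 0.997}
scene {'vfov': 45.084, 'cx': 258.8103, 'cy': 188.8552, 'R': [[-0.6437, 0.7652, -0.0048], [0.4302, 0.3566, -0.8293], [-0.6329, -0.5359, -0.5588]], 't': [0.2759, -0.1658, 1.5609]}
side {'vfov': 46.518, 'cx': 257.9389, 'cy': 197.0014, 'R': [[0.9996, -0.0247, 0.0159], [-0.0086, -0.7633, -0.646], [0.028, 0.6456, -0.7632]], 't': [-0.4878, 0.1045, 1.238]}
wrist {'vfov': 65.7065, 'cx': 255.017, 'cy': 195.0235, 'mount': [[-0.0002, -0.9488, -0.3158, 0.0816], [1.0, -0.0, -0.0004, -0.0], [0.0004, -0.3158, 0.9488, -0.1433], [0.0, 0.0, 0.0, 1.0]]}
```

View pics/scene0b.png

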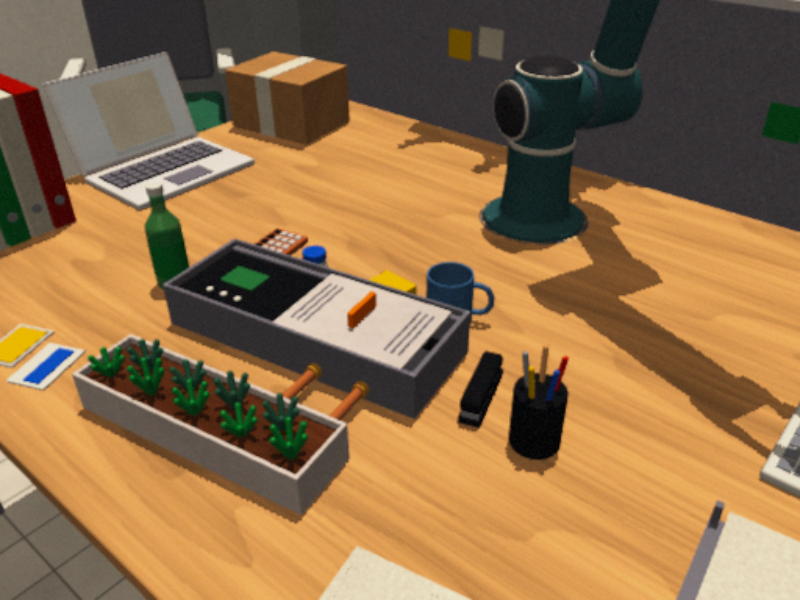

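View pics/side0b.png

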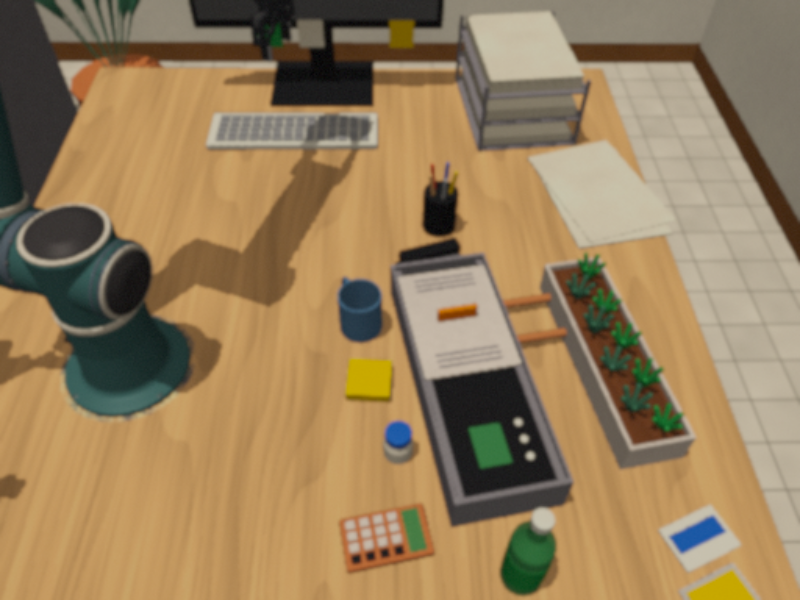

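View pics/wrist0.png

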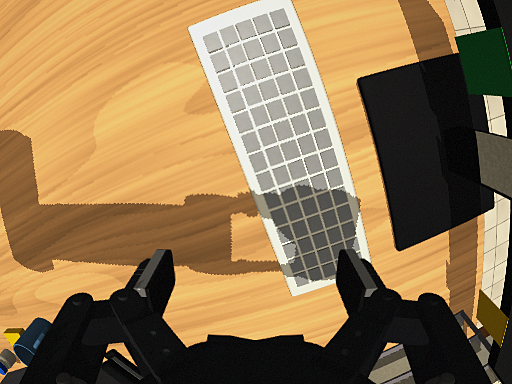

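The scene view shows the box (165–470, 240–410 in the 800-px picture), with the cover over the valve bay and the orange tab at about (362,310). In the side view the tab is at about (457,312). The box's +y end points up in that picture, and the -y end near the bottle is the far stop.

```bash
cat > h.py <<'E'
from workcell import read_state, vision
import cv2,numpy as np
from scipy.spatial.transform import Rotation as Ro
def ray(n,uv,st=None):
    c=vision.calibration(n);uv=np.atleast_2d(uv).astype(float)
    f=192/np.tan(np.radians(c["vfov"]/2));p=(uv-[c["cx"],c["cy"]])/f
    if n!="wrist":
        R=np.array(c["R"]);return -R.T@np.array(c["t"]),np.c_[p,np.ones(len(p))]@R
    r=np.linalg.norm(p,axis=1)[:,None]+1e-9
    d=np.c_[p/r*np.sin(r),np.cos(r)];M=np.array(c["mount"])
    W=Ro.from_rotvec(st["tcp_rot"]).as_matrix()
    return W@M[:3,3]+np.array(st["tool_pos"]),d@M[:3,:3].T@W.T
def plane(n,uv,z,st=None):
    o,d=ray(n,uv,st);return (o+d*((z-o[2])/d[:,2])[:,None])
def cross(rs):
    A=0;b=0;P=[]
    for o,d in rs:
        d=d/np.linalg.norm(d);P=np.eye(3)-np.outer(d,d);A=A+P;b=b+P@o
    return np.linalg.solve(A,b)
def comps(hsv,lo,hi,amin=15):
    m=cv2.inRange(hsv,np.array(lo),np.array(hi));k,l,s,c=cv2.connectedComponentsWithStats(m)
    return [(s[i].tolist(),c[i],l==i) for i in range(1,k) if s[i][4]>=amin]
E
python3 - <<'E'
from h import *
for n,t,w in(("scene",(232,198),(228,200)),("side",(292,200),(290,205))):
    im=cv2.imread(f"pics/{n}0.png");h=cv2.cvtColor(im,cv2.COLOR_BGR2HSV)
    print(n,"hsv tab",h[t[1],t[0]],"cover",h[w[1]+8,w[0]-14], h[225,290])
    for s,c,_ in comps(h,(3,190,120),(18,255,255),20): print(s,c.round(1))
    for s,c,m in comps(h,(0,0,150),(179,60,255),1500):
        m=cv2.morphologyEx(m.astype(np.uint8),cv2.MORPH_CLOSE,np.ones((9,9)))
        ct=max(cv2.findContours(m,0,1)[0],key=cv2.contourArea)
        P=plane(n,ct[:,0],0.076)[:,:2].astype(np.float32)
        r=cv2.minAreaRect(P*1000);print("white",s,c.round(),r,(cv2.boxPoints(r)/1000).round(4).tolist())
E
```

```text
scene hsv tab [ 11 255 101] cover [ 14  42 224] [138  30  42]
[182, 151, 15, 11, 30] [188.6 156.5]
[223, 187, 17, 23, 86] [229.5 196.5]
[181, 234, 22, 21, 120] [192.  244.1]
[212, 246, 22, 22, 133] [222.7 256.2]
white [175, 175, 113, 62, 3384] [232. 205.] ((577.3504028320312, 38.59672546386719), (165.46295166015625, 230.77188110351562), 10.329352378845215) [[0.47530001401901245, 0.13729999959468842], [0.5166000127792358, -0.08980000019073486], [0.6794000267982483, -0.060100000351667404], [0.6381000280380249, 0.16689999401569366]]
white [445, 329, 67, 55, 2703] [481. 361.] ((649.9981689453125, 663.1068725585938), (132.0019989013672, 86.37853240966797), 6.121152400970459) [[0.579800009727478, 0.6990000009536743], [0.5889999866485596, 0.613099992275238], [0.7202000021934509, 0.6272000074386597], [0.7110000252723694, 0.713100016117096]]
white [205, 351, 95, 33, 1622] [244. 372.] ((891.789794921875, 376.12799072265625), (59.290283203125, 147.92056274414062), 39.88836669921875) [[0.8216000199317932, 0.4138999879360199], [0.9164999723434448, 0.3003999888896942], [0.9620000123977661, 0.3384000062942505], [0.8671000003814697, 0.45190000534057617]]
side hsv tab [ 14 255 130] cover [ 16  38 197] [ 15  34 167]
[281, 196, 23, 8, 129] [292.1 199.6]
white [300, 6, 212, 368, 23099] [437. 147.] ((1034.3206787109375, 377.84521484375), (527.30126953125, 1582.2025146484375), 6.649637699127197) [[0.6808000206947327, 1.1331000328063965], [0.8640999794006348, -0.43849998712539673], [1.3877999782562256, -0.3774000108242035], [1.2045999765396118, 1.194200038909912]]
white [255, 169, 79, 74, 3748] [292. 206.] ((580.3027954101562, 44.16542053222656), (166.38906860351562, 233.78744506835938), 10.34719467163086) [[0.47749999165534973, 0.14419999718666077], [0.5195000171661377, -0.08579999953508377], [0.6830999851226807, -0.05590000003576279], [0.6410999894142151, 0.17409999668598175]]
```

Call:
jog_arm --turn '[[0,0,0],[0,0,0],[0,0,0],[0,0,0],[0,0,0],[0,0,0],[0,0,0],[0,0,0],[0,0,0],[0,0,0],[0,0,0],[0,0,0],[0,0,0],[0,0,0],[0,0,0],[0,0,0],[0,0,0],[0,0,0],[0,0,0],[0,0,0]]' --delta_pos '[[-0.0252,-0.0197,0],[-0.0252,-0.0197,0],[-0.0252,-0.0197,0],[-0.0252,-0.0197,0],[-0.0252,-0.0197,0],[-0.0252,-0.0197,0],[-0.0252,-0.0197,0],[-0.0252,-0.0197,0],[-0.0252,-0.0197,0],[-0.0252,-0.0197,0],[-0.0252,-0.0197,0],[-0.0252,-0.0197,0],[-0.0252,-0.0197,0],[-0.0252,-0.0197,0],[-0.0252,-0.0197,0],[-0.0252,-0.0197,0],[-0.0252,-0.0197,0],[-0.0252,-0.0197,0],[-0.0252,-0.0197,0],[-0.0252,-0.0197,0]]' --gripper '[0,0,0,0,0,0,0,0,0,0,0,0,0,0,0,0,0,0,0,0]'

```text
time: 1.82
tool_pos: [0.5704, 0.088, 0.231]
tcp_rot: [-0.551, -3.092, 0.0]
wrist_force: [0.5, -0.0, 0.5]
width: -0.001
grip_force: 0.0
```

Call:
jog_arm --turn '[[0,0,-0.1065],[0,0,-0.1065],[0,0,-0.1065],[0,0,-0.1065],[0,0,-0.1065],[0,0,0]]' --delta_pos '[[0,0,0],[0,0,0],[0,0,0],[0,0,0],[0,0,0],[0,0,0]]' --gripper '[0,0,0,0,0,0]'

```text
time: 2.32
tool_pos: [0.5698, 0.0894, 0.2308]
tcp_rot: [0.286, -3.128, 0.0]
wrist_force: [0.2, 0.3, 0.4]
width: -0.002
grip_force: 0.0
```

```bash
python3 - <<'E'
from h import *
s=read_state();print({k:np.round(v,3).tolist() for k,v in s.items() if k in("tool_pos","tcp_rot","q","time","width")})
W=Ro.from_rotvec(s["tcp_rot"]).as_matrix();print("tool yaw of y",np.degrees(np.arctan2(W[1,1],W[0,1])))
im=vision.read_camera("wrist")[:,:,::-1].copy();cv2.imwrite("pics/wrist1.png",im)
h=cv2.cvtColor(im,cv2.COLOR_BGR2HSV)
for c,px,m in comps(h,(3,190,90),(18,255,255),60):
    ct=max(cv2.findContours(m.astype(np.uint8),0,1)[0],key=cv2.contourArea)
    b=cv2.boxPoints(cv2.minAreaRect(ct));print(c,px.round(1));print(plane("wrist",b,.104,s).round(4).tolist())
E
```

```text
{'time': 2.317, 'q': [0.112, 0.08, 1.819, 0.0, 1.244, -1.64], 'tool_pos': [0.57, 0.089, 0.231], 'tcp_rot': [0.286, -3.128, 0.0], 'width': -0.002}
tool yaw of y 100.4349938771585
[0, 11, 25, 86, 793] [14.2 53.3]
[[0.405, -0.2511, 0.104], [0.4105, -0.2039, 0.104], [0.5102, -0.1832, 0.104], [0.5112, -0.2278, 0.104]]
[197, 148, 13, 73, 691] [202.6 183.7]
[[0.5425, 0.0293, 0.104], [0.5406, 0.0399, 0.104], [0.6119, 0.0507, 0.104], [0.6143, 0.0393, 0.104]]
[54, 304, 32, 25, 210] [ 67.3 313.2]
[[0.8433, -0.1818, 0.104], [0.7905, -0.161, 0.104], [0.7806, -0.1045, 0.104], [0.8297, -0.1197, 0.104]]
[90, 311, 27, 11, 80] [102.3 315. ]
[[0.7962, -0.1019, 0.104], [0.7791, -0.0974, 0.104], [0.7718, -0.0571, 0.104], [0.7881, -0.0604, 0.104]]
```

View pics/wrist1.png

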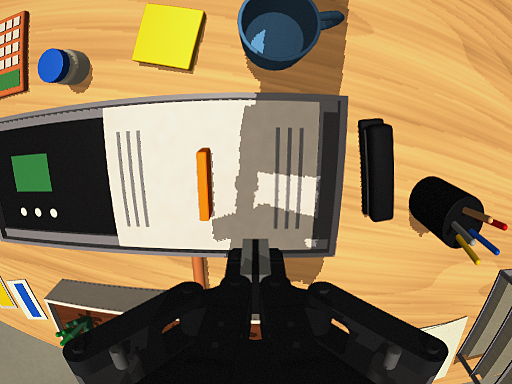

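The tab in the wrist view, at (203,184), has its top centre at about (0.577, 0.040). The tool is lined up 50 mm behind it, so I'll descend and push.

Call:
jog_arm --turn '[[0,0,0],[0,0,0],[0,0,0],[0,0,0],[0,0,0],[0,0,0],[0,0,0]]' --delta_pos '[[0,0,0.03],[0,0,0.03],[0,0,0.03],[0,0,0.025],[0,0,0.02],[0,0,0.01],[0,0,0]]' --gripper '[0,0,0,0,0,0,0]'

```text
time: 2.95
tool_pos: [0.5675, 0.0893, 0.0832]
tcp_rot: [0.278, -3.123, 0.0]
wrist_force: [-1.0, -0.0, -0.9]
width: -0.0
grip_force: 0.0
```

Call:
jog_arm --turn '[[0,0,0],[0,0,0],[0,0,0],[0,0,0],[0,0,0],[0,0,0],[0,0,0],[0,0,0],[0,0,0],[0,0,0],[0,0,0],[0,0,0],[0,0,0],[0,0,0],[0,0,0],[0,0,0],[0,0,0],[0,0,0],[0,0,0],[0,0,0]]' --delta_pos '[[0,-0.01,0],[0,-0.01,0],[0,-0.01,0],[0,-0.01,0],[0,-0.01,0],[0,-0.01,0],[0,-0.01,0],[0,-0.01,0],[0,-0.01,0],[0,-0.01,0],[0,-0.01,0],[0,-0.01,0],[0,-0.01,0],[0,-0.01,0],[0,-0.01,0],[0,-0.01,0],[0,-0.01,0],[0,-0.01,0],[0,-0.01,0],[0,-0.01,0]]' --gripper '[0,0,0,0,0,0,0,0,0,0,0,0,0,0,0,0,0,0,0,0]'

```text
time: 4.62
tool_pos: [0.606, -0.1076, 0.0867]
tcp_rot: [-0.281, 3.129, 0.002]
wrist_force: [-0.6, 7.0, 5.5]
width: 0.0
grip_force: 3.2
```

```bash
python3 - <<'E'
from h import *
for n in("side",):
    im=vision.read_camera(n)[:,:,::-1];cv2.imwrite("pics/s2.png",cv2.resize(im[100:350,180:460],(784,700*1))[:600])
E
```

```text
(no output)
```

View pics/s2.png

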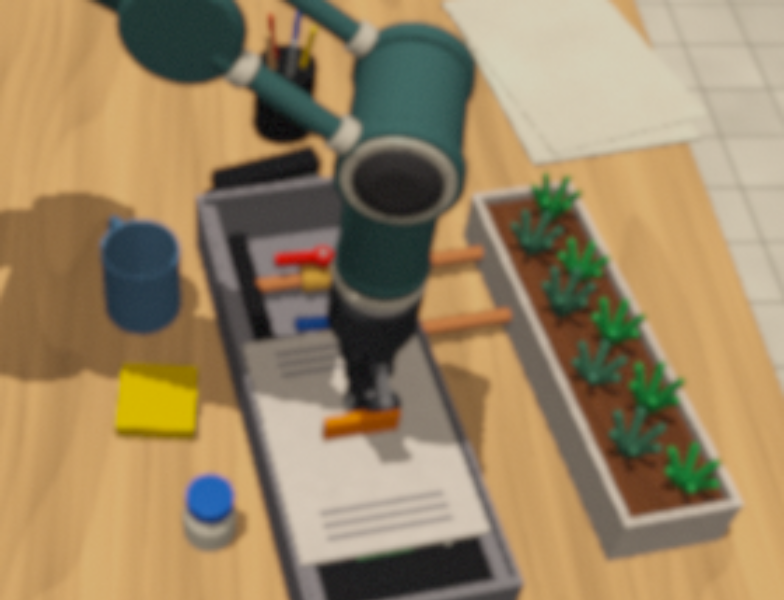

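The cover is sliding flat, with the tab at (362,422) in this crop. The red handle, at (300,257), is the valve near the +y end, and the blue one sits at (315,322). I'll keep pushing.

Call:
jog_arm --turn '[[0,0,0],[0,0,0],[0,0,0],[0,0,0],[0,0,0],[0,0,0]]' --delta_pos '[[0,-0.007,0],[0,-0.007,0],[0,-0.007,0],[0,-0.007,0],[0,-0.007,0],[0,-0.003,0]]' --gripper '[0,0,0,0,0,0]'

```text
time: 5.17
tool_pos: [0.6124, -0.1452, 0.0862]
tcp_rot: [0.281, -3.128, -0.001]
wrist_force: [0.0, 5.4, 4.9]
width: 0.002
grip_force: 3.0
```

Call:
jog_arm --turn '[[0,0,0],[0,0,0],[0,0,0]]' --delta_pos '[[0,-0.005,0],[0,-0.005,0],[0,0,0]]' --gripper '[0,0,0]'

```text
time: 5.42
tool_pos: [0.6132, -0.1526, 0.0862]
tcp_rot: [0.28, -3.126, -0.007]
wrist_force: [-2.3, 11.0, 8.3]
width: 0.001
grip_force: 5.6
```

Call:
jog_arm --turn '[[0,0,0],[0,0,0]]' --delta_pos '[[0,-0.003,0],[0,0,0]]' --gripper '[0,0]'

```text
time: 5.58
tool_pos: [0.6132, -0.1528, 0.0862]
tcp_rot: [0.279, -3.125, -0.014]
wrist_force: [-3.9, 18.2, 11.1]
width: -0.002
grip_force: 9.6
```

Call:
jog_arm --turn '[[0,0,0],[0,0,0],[0,0,0],[0,0,0],[0,0,0],[0,0,0],[0,0,0],[0,0,0],[0,0,0],[0,0,0],[0,0,0],[0,0,0],[0,0,0]]' --delta_pos '[[0,0.006,0],[0,0.012,0],[0,0.005,-0.02],[0,0,-0.03],[0,0,-0.03],[0,0,-0.03],[0,0.03,0],[0,0.03,0],[0,0.03,0],[0,0.03,0],[0,0.03,0],[0,0.02,0],[0,0,0]]' --gripper '[0,0,0,0,0,0,0,0,0,0,0,0,0]'

```text
time: 6.67
tool_pos: [0.579, 0.0354, 0.1954]
tcp_rot: [0.287, -3.127, -0.001]
wrist_force: [0.6, -0.8, 0.0]
width: -0.001
grip_force: 0.0
```

```bash
python3 - <<'E'
from h import *
s=read_state();print({k:np.round(v,4).tolist() for k,v in s.items() if k in("tool_pos","tcp_rot","q","time")})
P={}
for n in("wrist","scene","side"):
    im=vision.read_camera(n)[:,:,::-1].copy();cv2.imwrite(f"pics/{n}3.png",im)
    h=cv2.cvtColor(im,cv2.COLOR_BGR2HSV)
    for nm,lo,hi in(("red",(0,200,100),(5,255,255)),("red",(172,200,100),(179,255,255)),("blue",(105,180,60),(125,255,255)),("tab",(6,190,90),(18,255,255))):
        for c,px,m in comps(h,lo,hi,25):
            ct=max(cv2.findContours(m.astype(np.uint8),0,1)[0],key=cv2.contourArea)
            b=cv2.boxPoints(cv2.minAreaRect(ct));print(n,nm,c,px.round(1),plane(n,b,.104 if nm=="tab" else .062,s)[:,:2].round(4).tolist())
E
```

```text
{'time': 6.6667, 'q': [0.018, 0.1121, 1.8505, 0.0003, 1.1805, -1.7358], 'tool_pos': [0.579, 0.0354, 0.1954], 'tcp_rot': [0.2868, -3.127, -0.0006]}
wrist red [304, 162, 23, 58, 699] [316.2 191.7] [[0.6049, 0.0899], [0.5463, 0.0799], [0.5437, 0.0992], [0.6028, 0.1106]]
wrist blue [53, 36, 32, 39, 961] [68.9 55. ] [[0.4905, -0.2061], [0.4481, -0.2005], [0.4569, -0.1592], [0.4974, -0.1641]]
wrist blue [220, 160, 21, 60, 717] [232.  190.5] [[0.5606, -0.0017], [0.5573, 0.0171], [0.617, 0.0272], [0.6208, 0.0072]]
wrist blue [22, 298, 30, 35, 316] [ 36.2 314.8] [[0.8235, -0.2917], [0.8076, -0.2724], [0.8766, -0.2427], [0.8959, -0.2622]]
wrist tab [0, 0, 36, 95, 1076] [19.9 43.3] [[0.5156, -0.2422], [0.4124, -0.2669], [0.42, -0.2084], [0.5144, -0.1877]]
wrist tab [38, 159, 21, 70, 505] [ 47.  192.7] [[0.6547, -0.1903], [0.5769, -0.1803], [0.574, -0.1539], [0.6483, -0.1609]]
wrist tab [220, 160, 8, 43, 87] [223.4 182.5] [[0.5866, 0.0037], [0.5504, 0.0052], [0.5505, 0.0095], [0.5867, 0.0082]]
wrist tab [47, 162, 20, 62, 452] [ 56.7 194.4] [[0.5814, -0.1707], [0.5769, -0.155], [0.636, -0.1426], 
[... 3057 characters left out ...]
, 5, 58] [287.9 192.2] [[0.5489, 0.0894], [0.5497, 0.1044], [0.6011, 0.1038], [0.5999, 0.0888]]
side blue [286, 213, 20, 5, 57] [294.2 215.2] [[0.5634, 0.0071], [0.5643, 0.0208], [0.6163, 0.0202], [0.615, 0.0064]]
side blue [248, 271, 14, 15, 174] [254.5 277.9] [[0.4586, -0.1596], [0.4907, -0.16], [0.4895, -0.1988], [0.4582, -0.1983]]
side blue [431, 332, 31, 20, 294] [445.9 341.5] [[0.861, -0.3494], [0.9284, -0.3205], [0.932, -0.342], [0.8654, -0.3701]]
side tab [287, 193, 12, 5, 29] [293.2 194.9] [[0.5664, 0.0532], [0.5965, 0.0564], [0.5963, 0.0429], [0.5664, 0.0398]]
side tab [301, 262, 26, 10, 154] [313.5 266.5] [[0.5826, -0.1726], [0.6457, -0.1609], [0.6462, -0.1769], [0.5836, -0.1884]]
```

View pics/wrist3.png

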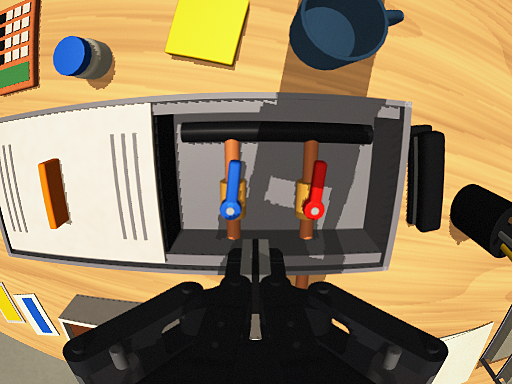

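The wrist view shows the cover against its stop with the tab at (50,194). The red handle runs from its axis at (313,210) to its end at (319,165), and the blue handle is at (232,190), still open. The red axis is at about (0.593, 0.099). I'll descend on the -y side of the red bar, near its end.

Call:
jog_arm --turn '[[0,0,0],[0,0,0],[0,0,0],[0,0,0],[0,0,0],[0,0,0],[0,0,0],[0,0,0],[0,0,0]]' --delta_pos '[[0.012,0.011,0],[0.011,0.011,0],[0,0,0.03],[0,0,0.03],[0,0,0.03],[0,0,0.025],[0,0,0.018],[0,0,0.009],[0,0,0]]' --gripper '[0,0,0,0,0,0,0,0,0]'

```text
time: 7.57
tool_pos: [0.5513, 0.0493, 0.0516]
tcp_rot: [0.28, -3.124, 0.0]
wrist_force: [-0.3, 0.0, -0.1]
width: -0.002
grip_force: 0.0
```

```bash
python3 - <<'E'
from h import *
s=read_state();print(s["tool_pos"],s["wrist_force"])
im=vision.read_camera("wrist")[:,:,::-1];cv2.imwrite("pics/w4.png",im)
E
```

```text
[0.55134332 0.04927859 0.05162727] [-0.31868822  0.01835099 -0.14648565]
```

View pics/w4.png

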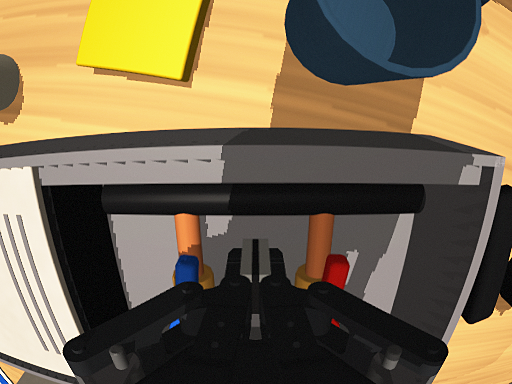

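The finger tip, at (255,245), is between the blue end (187,268) and the red end (336,268). I'll sweep the red handle round.

Call:
jog_arm --turn '[[0,0,0],[0,0,0],[0,0,0],[0,0,0],[0,0,0],[0,0,0],[0,0,0],[0,0,0],[0,0,0],[0,0,0],[0,0,0]]' --delta_pos '[[-0.003,0.01,0],[-0.003,0.011,0],[0.001,0.005,0],[0.001,0.005,0],[0,0.005,0],[-0.001,0.005,0],[-0.001,0.005,0],[-0.002,0.004,0],[-0.003,0.004,0],[-0.003,0.004,0],[0,0,0]]' --gripper '[0,0,0,0,0,0,0,0,0,0,0]'

```text
time: 8.53
tool_pos: [0.5571, 0.1103, 0.0545]
tcp_rot: [0.282, -3.128, -0.0]
wrist_force: [-0.4, -1.0, 0.9]
width: 0.0
grip_force: 0.6
```

Call:
jog_arm --turn '[[0,0,0],[0,0,0],[0,0,0],[0,0,0],[0,0,0]]' --delta_pos '[[-0.004,0.003,0],[-0.005,0.003,0],[-0.005,0.002,0],[-0.005,0.002,0],[0,0,0]]' --gripper '[0,0,0,0,0]'

```text
time: 8.95
tool_pos: [0.5731, 0.1231, 0.0535]
tcp_rot: [0.282, -3.125, 0.0]
wrist_force: [-5.9, -0.6, 3.0]
width: 0.002
grip_force: 3.4
```

Call:
jog_arm --turn '[[0,0,0],[0,0,0]]' --delta_pos '[[-0.003,0,0],[0,0,0]]' --gripper '[0,0]'

```text
time: 9.12
tool_pos: [0.5734, 0.1232, 0.0534]
tcp_rot: [0.281, -3.119, 0.0]
wrist_force: [-14.1, -2.3, 11.2]
width: 0.002
grip_force: 6.9
```

The force rise with no further motion means the handle is at its stop. I'll back off, lift and check.

Call:
jog_arm --turn '[[0,0,0],[0,0,0],[0,0,0],[0,0,0],[0,0,0],[0,0,0],[0,0,0],[0,0,0],[0,0,0]]' --delta_pos '[[0.006,0,0],[0.01,0,0],[0,0,-0.03],[0,0,-0.03],[0,0,-0.035],[0,0,-0.035],[0,-0.03,-0.03],[0,-0.03,0],[0,0,0]]' --gripper '[0,0,0,0,0,0,0,0,0]'

```text
time: 9.87
tool_pos: [0.5756, 0.0586, 0.2176]
tcp_rot: [-0.278, 3.12, -0.004]
wrist_force: [-0.4, -0.3, -0.7]
width: -0.002
grip_force: 0.0
```

```bash
python3 - <<'E'
from h import *
s=read_state();print(s["tool_pos"],s["wrist_force"],s["time"])
im=vision.read_camera("wrist")[:,:,::-1];cv2.imwrite("pics/w5.png",im)
E
```

```text
[0.5755599  0.05859012 0.21759626] [-0.38775914 -0.25502968 -0.67431944] 9.8667
```

View pics/w5.png

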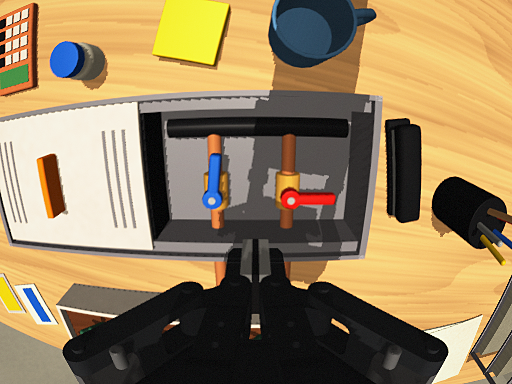

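The red handle, from (290,200) to (335,198), now lies square across its pipe. The blue handle, from (211,200) to (215,157), is still open. The cover is at its stop with the tab at (50,187), and the bystanders look undisturbed. I'll hand in.

```bash
python3 -c "
from workcell import ticket
print(ticket.finish_job())"
```

```text
the job is handed in; nothing more can be done
None
```

I slid the cover to its far stop over the timer, pushed the red handle shut against its stop, left the blue handle open, and handed the job in after about 10 s of robot time; hand-in returned no verdict.

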